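Rock the ball sorter's seesaw gate and feed the other tray

TASK

The seesaw gate of the ball sorter is tipped towards one of its two trays. With the fingertips press the raised end of the gate down so that it rocks over its pivot and stays tipped to the other side, and only then push the shutter slide fully in by its black end plate, so that all three steel balls roll down the gate into that other tray. Do not touch the balls or carry them, and leave the things standing round the sorter where they are.

Things in the scene. Friction and masses are not known exactly. Their poses are not given: they have to be found in the camera images.
- sorter: Ball sorter bolted to the bench. Origin: on the bench under the gate's pivot; x points to the feed tower (away from the robot, at a skew), y to its left tray, z up. Base plate 8 thick: x -55 to +55, y -195 to +195 mm, with a foot under the tower to x +130. Highest part: feed channel, x +16 to +130, y -14 to +14 mm, top 150 mm high. Grey trays (outside 80x90 mm, rim 58 mm above the bench) at y = +142 and -142 mm.
- gate (a joint): Steel seesaw trough, 188 mm along the sorter's y, 44 wide, pivoted at its middle 85 mm above the bench. Rad: +0.22 = left end up, feeds the right tray; -0.22 = right end up, feeds the left tray. A dark disc weight (44 mm across, centre 30 mm over the pivot, on the trough's front) tips it on by itself past level and holds it at either stop; it starts at one. Pressing the raised pad takes under 1 N.
- pad_left (a point): Centre of the top of the gate's left thumb pad, a flat plate 34 mm wide (along y) sticking 45 mm out of the trough's front towards the robot; the point is 46 mm in front of the pivot point, 75 mm left of the pivot; 101 mm above the bench when raised, 85 at level, 69 when down; free above. Pressing it straight down to just below level rocks the gate.
- pad_right (a point): The same on the gate's right thumb pad (75 mm right of the pivot).
- shutter (a joint): Shutter slide of the feed channel, m: 0 = shut (start), 0.03 = pushed fully in, when its window lets the balls run out. It slides along the sorter's +y with 1 N of friction and stays where it is left.
- push_face (a point): Centre of the outer face of the shutter's upright black push plate (34 mm wide, 34 mm high, 5 mm thick, lower edge 118 mm above the bench), on the sorter's right side, 62 mm behind the pivot and 78 mm right of the channel while shut. The face looks to the sorter's -y; push it towards +y. Free space outside it; the raised end of the trough passes 25 mm in front of it.
- tray_left (a point): Centre of the inner floor of the left tray (inside 72x82 mm, 46 mm deep).
- tray_right (a point): Centre of the inner floor of the right tray (the same).
- ball_1_center (a point): Centre of a steel grinding ball, 16 mm across, nearest the shutter in the feed channel; it rolls freely.
- ball_2_center (a point): Centre of a steel grinding ball, 16 mm across, in the middle of the queue in the feed channel; it rolls freely.
- ball_3_center (a point): Centre of a steel grinding ball, 16 mm across, last in the queue in the feed channel; it rolls freely.
- tape_roll: Bystander: roll of beige tape lying flat, 88 mm across, 18 mm high; origin at the centre of its underside
- bottle_blue_cap: Bystander: small white bottle with a screw cap, 47 mm across, 90 mm high; origin at the centre of its underside
- timer: Bystander: small white timer lying flat, 62x66x20 mm; origin at the centre of its underside
- marker_black: Bystander: marker pen lying flat, 12x130x12 mm; origin at the centre of its underside

How it is judged:
By the outcome, as a careful person would: the job done as asked, in the order asked, and still so for the second after the job is handed in, with the robot touching nothing.
It also fails if it takes over 38 s, if anything falls off the work surface, if the arm or the gripper's body presses on something with over 40 N, if the wrist force passes 120 N, or if a joint passes its speed limit or range.

ROBOT

A 6-joint arm with a two-finger parallel gripper is mounted at the origin on a cart in front of the work surface, level with it; the furniture and walls round the work are solid. World frame = base frame: x ahead of the robot, y to its left, z up, the work surface at z = 0. Lengths are in mm, angles in rad, forces in N, time in s.
With the tool pointing down it reaches from about 350 to 975 mm from the base axis. Payload 7.1 kg.
Tool frame: the origin (TCP) lies midway between the tips of the shut fingers; the grasp point (between the pads) lies 19 mm behind it (ctrl.tcp_to_grasp is the distance from the TCP to the grasp point, in mm); z points along the fingers, y is the line along which they close (so a half turn about z gives the same grasp; the last joint's range is limited). The gripper opens to 88 mm and grips with 3 to 60 N. Pads are 20 mm wide; open, the fingers measure 115 mm over their backs; the gripper's body (75 mm by 178 mm) begins 61 mm behind the grasp point.
Start: joints at [1.269, 0.423, 1.63, -0, 1.089, -0.019], TCP at [174.372, 600.166, 222.675] pointing down, gripper open.
Joint ranges: [-3, 3], [-0.9, 2.11], [0.09, 2.58], [-1.31, 4.45], [0.11, 2.69], [-2.54, 2.54]. Speed limits (rad/s): [2.39, 2.39, 3.01, 3.14, 3.14, 3.14].

INTERFACE

Orientations are given as a rotation vector (axis times angle).
In Python, from workcell import get_obs, cams, ticket, boxes_of, ctrl gives the robot as it stands.
- The arm moves only by the shell command python3 -m creep 'ROWS' [OPENING]. ROWS is JSON, one flat list of numbers, 4 for each row, row after row: the shift along the world's x, y, z in m, then the turn about the world's z in rad. In form: [tx, ty, tz, spin, tx, ty, tz, spin, ...]. A call has 1 to 10 rows; each row is the pose to reach, as a shift and turn from the pose commanded when the call began; what a row does not reach only later rows make up. A row lasts 1/12 s, in which the tool goes at most 41.7 mm and 7.16 degrees, less where a joint would pass 70% of its speed; a pose out of reach is approached as far as the arm can. A call with a gripper value outside its range is refused whole. OPENING is the opening, from 0 (shut) to 1 (fully open), set as the call begins (- or left out, the last holds). The fingers move at their own pace and stop on an object; the grip force is fixed at half the most. Time passes only in rows, so rows that repeat a pose let the fingers close. It gives the time, the measured TCP pose, the force, the opening and the grip force at its end, in the units of the state.
- get_obs(): the state, without advancing time (a new reading comes with each control period).
- cams.get_image(name): name is "scene" or "top" or "wrist"; returns (picture, depth): 480x640x3 uint8, red, green, blue; 480x640 float32, mm along the optical axis (not along the pixel's ray), 0 where there is no reading.
- cams.get_calibration(name): a dict with "mtx" (3x3 intrinsics, pixels), "R" (3x3) and "t" (3): a world point X has camera coordinates R X + t; the wrist camera has in their place "mount" (4x4, takes a point from camera to tool coordinates, whose origin is the TCP and whose axes are the flange's). Camera axes: x right, y down, z forward; pixel columns grow to the right and rows downward; lengths in mm; the calibration is good to about 2 mm. A picture is of the moment at which its call begins: read the wrist's pose just before it. get_calibration takes no time and is no camera call.
- ticket.close_job(): hands the job in; it is judged then, once.
Trained networks look in the newest picture that a camera, given by its name, has taken for a name from the list of things; names that differ only in an ending like _2 or _b are one class to them, and where a whole thing is asked for, a point or a joint stands for the part that bears it (a point fixed in the world has none). Each returns a list of dicts, best first, with "score" (0 to 1); they miss things now and then, are a little off and sometimes report something else, mostly with a low value. They report only what shows in the picture. A call takes as long as a camera call.
- boxes_of(camera, target): "centre" ([column, row] in pixels, amid what is visible of it).
The state is a dict: "t": time; "qpos": joint angles; "qvel": joint speeds; "joint_torque": joint torques, N m; "ee_pos": TCP position; "orientation": TCP orientation; "ft_force": force on the tool from outside, world axes, zero at the start; "moment": the same for the moment, N m; "width": finger opening in mm; "grasp_force": force on a finger pad.
Only numpy, scipy, OpenCV 4.12 (cv2) and the standard library are available. Lean on these libraries where they do the work, as an engineer would, in place of code of your own. Each camera call takes 0.05 s, during which the arm holds its last target. There are 200 camera calls.

## Working session

There is one attempt and no reset: what is moved stays moved. The work goes in short steps, Python scripts to look and compute and a shell command to move; the robot and the scene stay as the last step left them, time stands still between calls to the robot, and variables do not carry over. Pictures are saved under pics/ and viewed, at most 10 in all, crops included, and the job is handed in when it is done.

```bash
mkdir -p pics; ls
cat > h.py <<'E'
import numpy as np, cv2
from workcell import get_obs, cams, ticket, boxes_of, ctrl
def world(cam,u,v,d):
    c=cams.get_calibration(cam);K=np.array(c["mtx"]);R=np.array(c["R"]);t=np.array(c["t"])
    p=np.linalg.inv(K)@np.array([u,v,1.])*d
    return R.T@(p-t)
E
python3 - <<'E'
from h import *
for n in("scene","top"):
    im,d=cams.get_image(n); cv2.imwrite(f"pics/{n}0.png",im[:,:,::-1]); np.save(f"pics/{n}0.npy",d)
    for o in("sorter","gate","pad_left","pad_right","push_face","tray_left","tray_right","ball_1_center","tape_roll","bottle_blue_cap","timer","marker_black"):
        for b in boxes_of(n,o)[:2]:
            u,v=b["centre"]; z=d[int(v),int(u)]
            print(n,o,round(b["score"],2),np.round([u,v]),np.round(world(n,u,v,z)) if z else None)
o=get_obs();print(o["t"],o["ee_pos"],o["orientation"])
E
```

```text
pics
scene sorter 0.72 [258. 217.] [491. 148. 106.]
scene gate 0.87 [260. 214.] [519. 173.  84.]
scene pad_left 0.86 [258. 216.] [510. 169.  85.]
scene pad_right 0.56 [262. 218.] [506. 150.  92.]
scene push_face 0.54 [293. 194.] [700. 242.  -1.]
scene tray_left 0.68 [275. 223.] [505. 107. 103.]
scene tray_right 0.93 [272. 228.] [490. 102. 102.]
scene tape_roll 0.61 [321. 227.] [649.  95.   3.]
scene tape_roll 0.3 [256. 215.] [491. 154. 109.]
scene bottle_blue_cap 0.65 [255. 185.] [604. 282.  63.]
scene timer 0.84 [380. 354.] [ 433. -250.   20.]
scene marker_black 0.95 [411. 414.] [ 372. -370.   12.]
scene marker_black 0.73 [287. 194.] [602. 164.  99.]
top sorter 0.97 [249. 234.] [517. 164.  88.]
top sorter 0.49 [270. 205.] [601. 121.   2.]
top gate 0.92 [246. 241.] [499. 172.  86.]
top pad_left 0.76 [244. 242.] [494. 172. 125.]
top pad_right 0.6 [244. 238.] [508. 178.  81.]
top push_face 0.63 [272. 207.] [578. 100. 151.]
top tray_left 0.68 [248. 232.] [523. 167.  86.]
top tray_left 0.53 [409. 263.] [ 444. -249.   16.]
top tray_right 0.78 [247. 237.] [510. 169.  86.]
top tape_roll 0.89 [281. 184.] [656.  91.  13.]
top tape_roll 0.15 [243. 241.] [499. 179.  84.]
top bottle_blue_cap 0.75 [200. 193.] [621. 289.  86.]
top timer 0.95 [407. 266.] [ 436. -243.   14.]
top marker_black 0.7 [452. 290.] [ 373. -361.   16.]
top marker_black 0.36 [249. 232.] [520. 165.  94.]
1.3 [174.38513946 600.17554928 222.70387465] [4.42705698e-01 3.11023179e+00 6.02861305e-05]
```

Run:
```python
import cv2
a=cv2.imread("pics/top0.png")[150:330,150:350];cv2.imwrite("pics/topc.png",cv2.resize(a,None,fx=3.3,fy=3.3,interpolation=cv2.INTER_CUBIC)[:600])
a=cv2.imread("pics/scene0.png")[130:310,160:360];cv2.imwrite("pics/scenec.png",cv2.resize(a,None,fx=3.3,fy=3.3,interpolation=cv2.INTER_CUBIC)[:600])
```

```text
(no output)
```

View pics/topc.png

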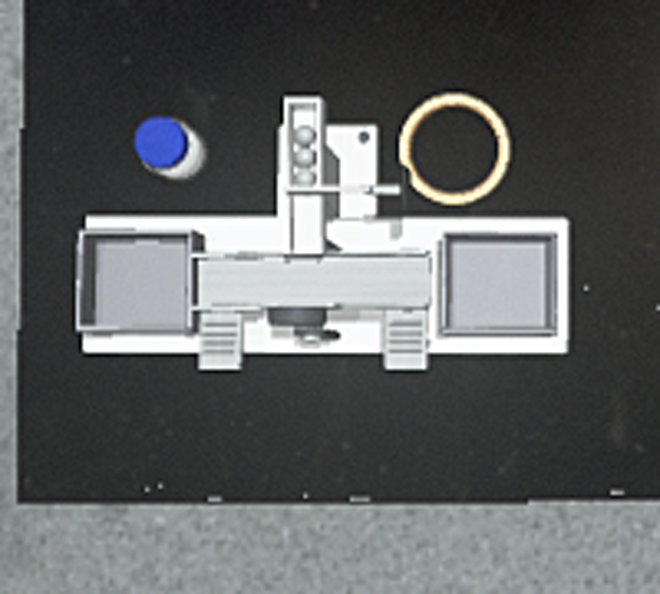

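View pics/scenec.png

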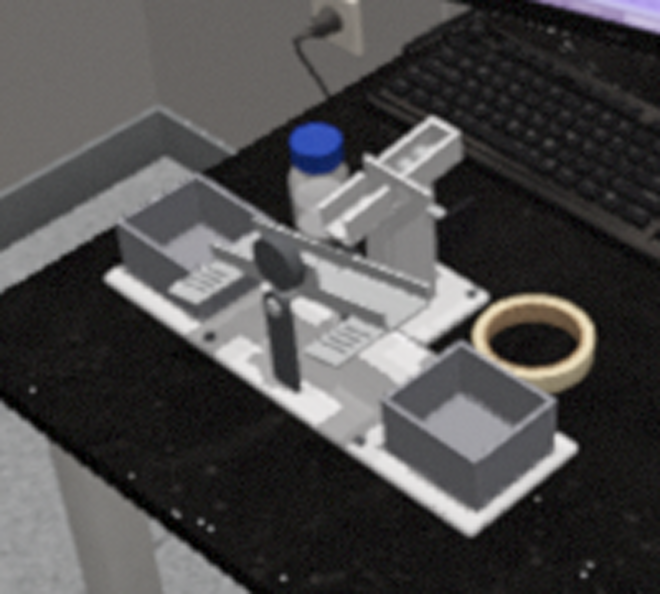

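The top crop shows the pads at about (217,253) and (273,253) in full-picture pixels. The push plate is near (272,210), beside and above the tape roll. The base plate corners are clear, so I'll fit the sorter frame from them and read the pad heights.

```bash
cat >> h.py <<'E'
def ray(cam,u,v,z):
    a=world(cam,u,v,100.);b=world(cam,u,v,1000.);s=(z-a[2])/(b[2]-a[2]);return a+s*(b-a)
E
python3 - <<'E'
from h import *
d=np.load("pics/top0.npy")
f=lambda x,y:(150+x/3.3-.35,150+y/3.3-.35)
C=[(85,215),(568,218),(568,353),(84,353)]
P=np.array([ray("top",*f(*c),8.)[:2] for c in C]); print(P.round(),np.linalg.norm(P-np.roll(P,-1,0),axis=1).round())
# model corners in sorter frame
M=np.array([(55,195),(55,-195),(-55,-195),(-55,195)],float)
A=M-M.mean(0);B=P-P.mean(0);th=np.arctan2((A[:,0]*B[:,1]-A[:,1]*B[:,0]).sum(),(A*B).sum());print("yaw",th,"origin",P.mean(0))
R=np.array([[np.cos(th),-np.sin(th)],[np.sin(th),np.cos(th)]])
o=P.mean(0)
print((P-(A@R.T+o)).round(1))
for n,q in dict(padL=(-46,75),padR=(-46,-75),push=(62,-78-14),push2=(62,-78),chan=(62,0),trL=(0,142),trR=(0,-142)).items(): print(n,(R@q+o).round(1))
for n,c in dict(L=(220,345),R=(406,345)).items():
    u,v=f(*c);p=d[int(v)-3:int(v)+4,int(u)-2:int(u)+3];z=np.median(p[p>0]);w=world("top",u,v,z);print(n,w.round(1),(R.T@(w[:2]-o)).round(1))
# points above 110 mm near the sorter, in its frame: cloud from both cameras
for cam in("top","scene"):
    D=np.load(f"pics/{cam}0.npy");c=cams.get_calibration(cam);K=np.array(c["mtx"])
    v,u=np.mgrid[:480,:640];p=np.stack([(u-K[0,2])/K[0,0]*D,(v-K[1,2])/K[1,1]*D,D],-1).reshape(-1,3)[D.ravel()>0]
    w=(p-np.array(c["t"]))@np.array(c["R"]);s=np.c_[(w[:,:2]-o)@R,w[:,2]]
    for nm,lo,hi in(("plate",(35,-115,105),(90,-50,165)),("padL",(-68,60,50),(-30,90,120)),("padR",(-68,-90,50),(-30,-60,120)),("chan",(20,-20,120),(135,20,170))):
        m=((s>lo)&(s<hi)).all(1);q=s[m];print(cam,nm,m.sum(), q.min(0).round() if m.any() else"",np.median(q,0).round(1) if m.any() else"",q.max(0).round() if m.any() else"")
E
```

```text
[[575. 371.]
 [570. -19.]
 [462. -18.]
 [464. 370.]] [390. 109. 388. 111.]
yaw -0.007813749741674033 origin [517.63952513 176.28768899]
[[ 0.8  0.3]
 [-0.6  0.6]
 [ 0.4  0.3]
 [-0.5 -1.3]]
padL [472.2 251.6]
padR [471.1 101.6]
push [578.9  83.8]
push2 [579.   97.8]
chan [579.6 175.8]
trL [518.7 318.3]
trR [516.5  34.3]
L [467.3 249.9  69.2] [-51.   73.2]
R [465.3 103.7 102.5] [-51.8 -73. ]
top plate 77 [ 44. -77. 122.] [ 60.6 -72.4 146.1] [ 77. -51. 157.]
top padL 167 [-66.  60.  62.] [-48.1  75.   68.8] [-30.  90.  79.]
top padR 180 [-66. -89.  93.] [-48.7 -74.8 102.4] [-31. -60. 110.]
top chan 460 [ 20. -19. 120.] [ 84.1   0.7 135.5] [128.  15. 153.]
scene plate 162 [ 38. -80. 119.] [ 55.8 -76.3 138.7] [ 74. -50. 156.]
scene padL 98 [-68.  60.  64.] [-49.4  74.   69.1] [-31.  90.  74.]
scene padR 132 [-68. -90.  98.] [-50.  -77.  102.8] [-30. -60. 106.]
scene chan 572 [ 20. -18. 120.] [ 75.8  -2.4 135.4] [127.  18. 153.]
```

The right pad is the raised one (102 mm, left pad 69 mm), and both cameras agree with the model. I'll press the right pad at about (466,102), then push at face (579,98) with z 118–152. First I'll shut the fingers and go there, lining the tool's y up with the world's.

```bash
python3 -m creep '[0.01,-0.017,0,0.02, 0.03,-0.05,0,0.05, 0.05,-0.085,0,0.08, 0.07,-0.12,0,0.12, 0.09,-0.155,0,0.16, 0.11,-0.19,0,0.2, 0.13,-0.225,0,0.24, 0.15,-0.26,0,0.27, 0.17,-0.29,0,0.283, 0.19,-0.32,0,0.283]' 0; python3 -m creep '[0.015,-0.025,0,0, 0.035,-0.06,0,0, 0.055,-0.095,0,0, 0.075,-0.13,-0.01,0, 0.09,-0.16,-0.03,0, 0.1,-0.175,-0.05,0, 0.102,-0.178,-0.075,0, 0.102,-0.178,-0.09,0, 0.102,-0.178,-0.095,0, 0.102,-0.178,-0.095,0]'
python3 - <<'E'
from h import *
o=get_obs();print(o["t"],o["ee_pos"],o["orientation"],o["ft_force"],o["width"])
im,d=cams.get_image("wrist");cv2.imwrite("pics/w1.png",im[:,:,::-1])
im,d=cams.get_image("top");a=im[150:330,150:350,::-1];cv2.imwrite("pics/t1.png",cv2.resize(a,None,fx=3.3,fy=3.3))
E
```

```text
t: 2.13
ee_pos: [365.0, 278.4, 223.0]
orientation: [-0.002, 3.141, 0.001]
ft_force: [0.4, 0.6, -0.3]
width: 24.4
grasp_force: 0.0
t: 2.97
ee_pos: [465.6, 101.9, 126.7]
orientation: [-0.0, -3.139, 0.001]
ft_force: [0.4, 0.6, -0.2]
width: 0.7
grasp_force: 0.0
2.9667 [465.58222721 101.91727369 126.66120224] [-9.15500814e-05 -3.13906352e+00  7.43436975e-04] [ 0.3757163   0.59390892 -0.2354456 ] 0.7087812782508246
```

View pics/w1.png

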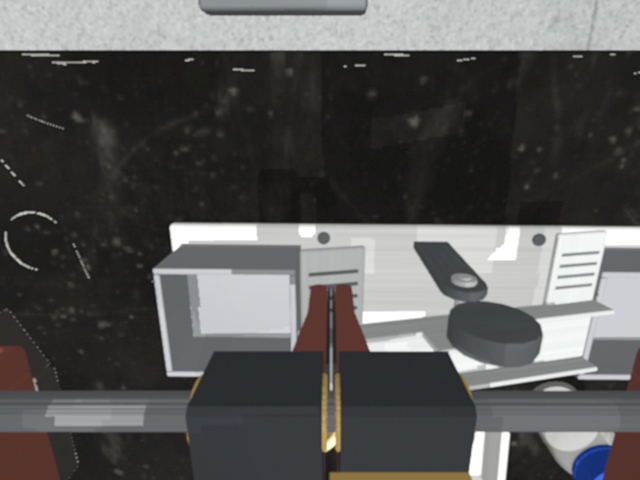

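The wrist view shows the shut fingertips at (332,288), centred over the raised right pad (columns 302–364) and clear of the tray. Next I press down, then lift off.

```bash
python3 -m creep '[0,0,-0.01,0, 0,0,-0.02,0, 0,0,-0.027,0, 0,0,-0.033,0, 0,0,-0.039,0, 0,0,-0.044,0, 0,0,-0.049,0, 0,0,-0.053,0, 0,0,-0.053,0, 0,0,-0.053,0]'; python3 -m creep '[0,0,0,0, 0,0,0.01,0, 0,0,0.03,0, 0,0,0.06,0, 0,0,0.095,0, -0.01,-0.01,0.12,0, -0.02,-0.03,0.13,0, -0.02,-0.05,0.13,0, -0.02,-0.05,0.13,0]'
python3 - <<'E'
from h import *
im,d=cams.get_image("top")
for n,(x,y) in dict(L=(220,345),R=(406,345)).items():
    u,v=150+x/3.3,150+y/3.3;p=d[int(v)-3:int(v)+4,int(u)-2:int(u)+3];print(n,world("top",u,v,np.median(p[p>0])).round())
a=im[130:330,150:400,::-1];cv2.imwrite("pics/t2.png",cv2.resize(a,None,fx=3,fy=3))
E
```

```text
t: 3.9
ee_pos: [466.3, 102.1, 74.5]
orientation: [0.0, -3.141, 0.0]
ft_force: [0.3, 0.5, 0.6]
width: 0.5
grasp_force: 0.0
t: 4.65
ee_pos: [446.5, 50.4, 206.7]
orientation: [0.001, 3.138, -0.001]
ft_force: [-0.5, -0.2, 0.4]
width: 0.3
grasp_force: 0.0
L [465. 243. 100.]
R [449.  62. 559.]
```

View pics/t2.png

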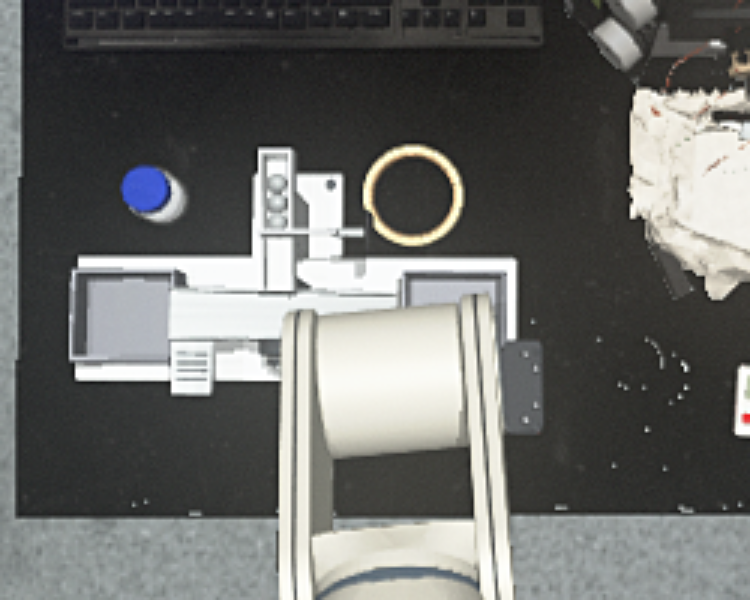

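The gate has rocked over: the left pad now reads 100 mm, and the balls are still behind the shutter at about (278,200) in the crop. Next I go outside the push plate and down to its height.

```bash
python3 -m creep '[0.015,0,0,0, 0.045,0,0,0, 0.08,0.005,0,0, 0.11,0.01,0,0, 0.128,0.013,-0.01,0, 0.133,0.013,-0.035,0, 0.133,0.013,-0.06,0, 0.133,0.013,-0.074,0, 0.133,0.013,-0.077,0, 0.133,0.013,-0.077,0]'
python3 - <<'E'
from h import *
im,d=cams.get_image("wrist");cv2.imwrite("pics/w3.png",im[:,:,::-1])
print(boxes_of("wrist","push_face")[:2])
E
```

```text
t: 5.53
ee_pos: [578.6, 65.8, 126.5]
orientation: [0.001, -3.139, 0.0]
ft_force: [-0.8, 0.9, 0.1]
width: 0.5
grasp_force: 0.0
[{'centre': [495.4, 317.6], 'score': 0.91}]
```

View pics/w3.png

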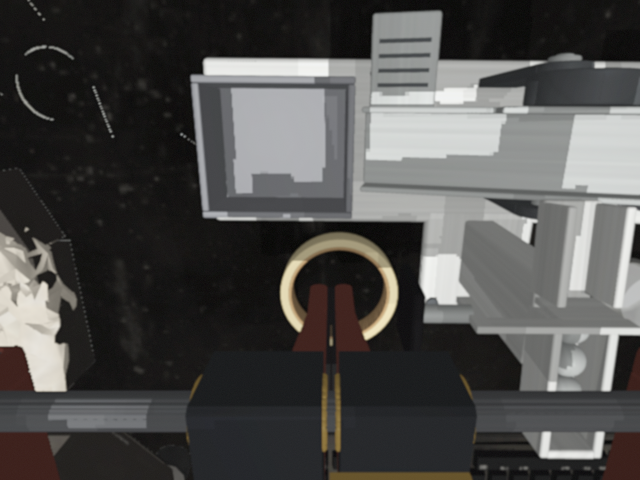

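The fingertips (332,290) stand left of the dark plate (about column 415, rows 240–350), level with it and in line. Now I push towards +y, watching the force.

```bash
python3 -m creep '[0,0.006,0.003,0, 0,0.012,0.003,0, 0,0.018,0.003,0, 0,0.023,0.003,0, 0,0.028,0.003,0, 0,0.033,0.003,0, 0,0.038,0.003,0, 0,0.042,0.003,0, 0,0.045,0.003,0, 0,0.045,0.003,0]'
python3 -m creep '[0,0.003,0,0, 0,0.005,0,0, 0,0.007,0,0, 0,0.007,0,0]'
```

```text
t: 6.47
ee_pos: [579.3, 110.8, 130.6]
orientation: [0.001, -3.141, -0.0]
ft_force: [0.0, 0.2, 0.6]
width: 0.7
grasp_force: 0.0
t: 6.8
ee_pos: [579.3, 117.4, 130.6]
orientation: [0.0, -3.141, -0.0]
ft_force: [-0.9, -0.0, -0.3]
width: 0.3
grasp_force: 0.0
```

```bash
python3 -m creep '[0,0.002,0,0, 0,0.004,0,0, 0,0.006,0,0, 0,0.006,0,0]'
python3 - <<'E'
from h import *
im,d=cams.get_image("wrist");cv2.imwrite("pics/w4.png",im[:,:,::-1])
E
```

```text
t: 7.13
ee_pos: [579.2, 118.2, 130.6]
orientation: [0.002, -3.14, 0.012]
ft_force: [0.7, -25.5, 4.2]
width: 0.5
grasp_force: 12.9
```

View pics/w4.png

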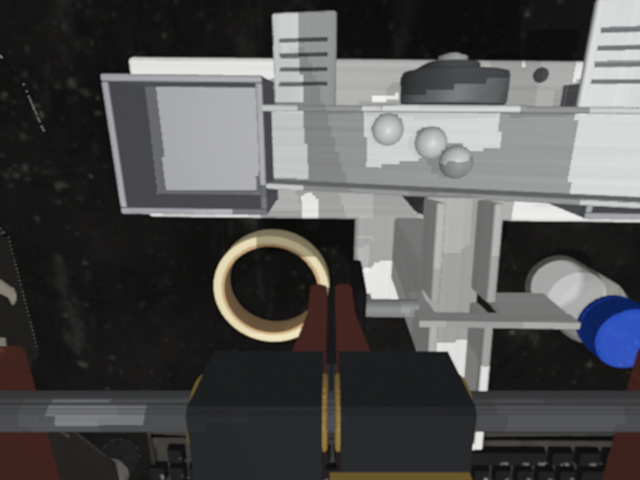

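The slide met its stop at 25 N, so it is fully in. All three balls, at (388,128), (430,142) and (456,162), are rolling down the gate towards the right tray. I'll back off, raise the arm clear and check.

```bash
python3 -m creep '[0,-0.006,0,0, 0,-0.015,0,0, 0,-0.03,0,0, 0,-0.045,0.005,0, 0,-0.055,0.03,0, 0,-0.065,0.06,0, 0,-0.09,0.08,0, 0,-0.12,0.08,0, 0,-0.15,0.08,0, 0,-0.15,0.08,0]'
python3 -m creep '[0,-0.02,0,0, 0,-0.05,0,0, 0,-0.08,0,0, 0,-0.11,0,0, 0,-0.13,0,0, 0,-0.13,0,0, 0,-0.13,0,0, 0,-0.13,0,0, 0,-0.13,0,0, 0,-0.13,0,0]'
python3 - <<'E'
from h import *
im,d=cams.get_image("top")
a=im[130:330,150:400,::-1];cv2.imwrite("pics/t5.png",cv2.resize(a,None,fx=3,fy=3,interpolation=cv2.INTER_CUBIC))
E
```

```text
t: 8.02
ee_pos: [579.5, -30.7, 211.4]
orientation: [0.004, 3.14, -0.002]
ft_force: [-0.9, 0.0, -0.2]
width: 0.3
grasp_force: 0.0
t: 8.85
ee_pos: [579.4, -155.5, 210.7]
orientation: [0.003, -3.141, -0.0]
ft_force: [0.2, -0.1, -0.4]
width: 0.5
grasp_force: 0.0
```

View pics/t5.png

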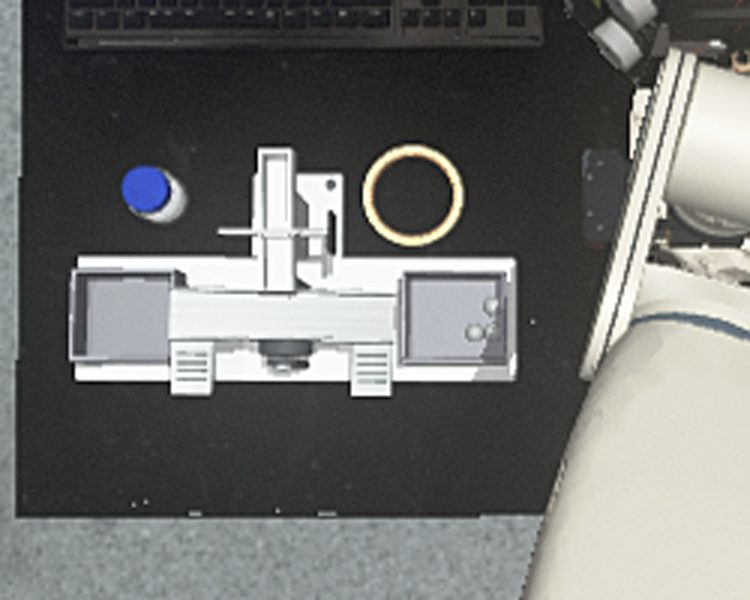

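The picture shows all three balls in the right tray at (492,303), (475,332) and (492,330). The channel is empty, the gate still tipped, and the tape roll and bottle are where they were.

```bash
python3 -c "
from workcell import ticket
print(ticket.close_job())"
```

```text
the job is handed in; nothing more can be done
None
```

I rocked the gate over with the right pad, then pushed the shutter fully in; all three balls rolled into the right tray, and I handed the job in at about 9 s with the arm clear.

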